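# Park the charged handlamp beside the engine control unit

## Task

Lift the orange handlamp by its handle off its charging stand and set it down gently, upright and wholly on the round green pad beside the engine control unit, to light the sockets; do not let it drop. Let go of it, and leave the blue handlamp in its stand and the control unit where it is.

Things in the scene. Friction and masses are not known exactly. Their poses are not given: they have to be found in the camera images.
- orange_lamp: Loose orange lantern-like handlamp, 0.25-0.5 kg: black foot 74 mm across, white band, orange cap 75 mm up, over it a rigid handle. Its straight grip bar lies along the lamp's y, 56 long, 14 wide, 14 high, centre 112 mm above the origin, with a 30 mm gap under it; handle 80 mm over its posts. 119 mm high in all. Origin: centre of the foot's underside, z up. Bar within 40 degrees of world y.
- blue_lamp: The same handlamp in blue, standing in the other charging stand: same size, origin and axes. To be left there.
- dock_a_seat (a point): Centre of the seat of the charging stand holding the orange lamp: a round grey cup fixed to the bench, 100 mm across, 32 mm high, seat 20 mm above the bench, rim 12 mm above the seat. Its well is 82 mm across: the foot has 4 mm play and lifts straight out. A black block 14 mm high juts from its +x side.
- dock_b_seat (a point): The same point of the identical stand that holds the blue lamp. The two stands may change places.
- pad_top (a point): Centre of the upper face of the round green pad, 130 mm across and 4 mm thick, fixed flat on the bench (z axis up). The lamp's foot has to stand wholly on it.
- ecu: Engine control unit lying loose beside the pad, on the robot's right (-y): flat aluminium housing 190 mm along its x, 140 mm along its y, 26 mm high, black sockets up to 42 mm high, bolt lugs reaching 109 mm from its centre along x; 1.3 kg. Origin: centre of its underside, about 165 mm from the pad's centre.
Not all that is in view belongs to the job. Of the things shaped like the part that bears pad_top, the green one is meant.

How it is judged:
On the way:
1. the orange lamp has been lifted clear of its stand's rim (height (world z) of orange_lamp above 0.04 m), for 0.1 s.
At the end, for the whole second after the job is handed in: The orange lamp stands at rest on the green pad, its foot wholly on the pad (centres within 28 mm) and upright within about 6 degrees; the blue lamp still stands upright in its own stand, and the control unit is within 20 mm of where it lay (horizontal distance between orange_lamp and pad_top below 0.028 m and z of orange_lamp in the frame of pad_top between -0.004 and 0.005 m and angle between each of orange_lamp, blue_lamp's own z axis and vertical below 0.1 rad and linear speed of orange_lamp below 0.02 m/s and angular speed of orange_lamp below 0.2 rad/s and distance between blue_lamp and dock_b_seat below 0.01 m and distance of ecu from where it was at the start of the episode below 0.02 m); the robot touches nothing.
It fails at once if the orange lamp is dropped (it falls freely, faster than 0.3 m/s, more than 10 mm above the pad) (contact force between orange_lamp and anything else below 0.05 N and z of orange_lamp in the frame of pad_top above 0.01 m and linear speed of orange_lamp above 0.3 m/s).
It fails at once if the blue lamp is lifted, shoved or tipped out of its stand (moved more than 20 mm or tilted more than 17 degrees) (distance of blue_lamp from where it was at the start of the episode above 0.02 m or angle between blue_lamp's own z axis and vertical above 0.3 rad).
It fails at once if the control unit is pushed more than 20 mm (distance of ecu from where it was at the start of the episode above 0.02 m).
It also fails if it takes over 40 s, if anything falls off the work surface, if the arm or the gripper's body presses on something with over 40 N, if the wrist force passes 120 N, or if a joint passes its speed limit or range.

## Robot

A 6-joint arm with a two-finger parallel gripper is mounted at the origin on the work surface. World frame = base frame: x ahead of the robot, y to its left, z up, the work surface at z = 0. Lengths are in m, angles in rad, forces in N, time in s.
With the tool pointing down it reaches from about 0.375 to 0.9 m from the base axis. Payload 3.1 kg.
Tool frame: the origin (TCP) lies between the finger pads; the fingertips stand 22 mm ahead of it and the grasp point (between the pads) lies 3 mm ahead of it; z points along the fingers, y is the direction in which the jaws open and shut (so a half turn about z gives the same grasp; the last joint's range is limited). The gripper opens to 87 mm and grips with 3 to 60 N. Pads are 19 mm wide; open, the fingers measure 117 mm over their backs; the gripper's body (75 mm by 190 mm) begins 51 mm behind the grasp point.
Start: joints at [1.024, 0.527, 1.433, -0, 1.181, -0.178], TCP at [0.225, 0.583, 0.245] pointing down, gripper open.
Joint ranges: [-3.08, 3.08], [-0.75, 2.2], [0.22, 2.44], [-1.43, 4.57], [0, 2.65], [-2.85, 2.85]. Speed limits (rad/s): [2.79, 2.79, 3.14, 3.14, 3.14, 3.14].

## Interface

Orientations are given as a unit quaternion [x, y, z, w].
In Python, from rig import get_obs, camera, get_calibration, hand_in, search_frame gives the robot as it stands.
- The arm moves only by the shell command python3 -m jog 'ROWS' [FORCE]. ROWS is JSON, a list of rows, each an object with "grip": the closure in counts, from 0 (fully open) to 255 (shut); "travel": the shift along the world's x, y, z in cm, a list of three; "twist": the turn about the world's z in degrees. A call has 1 to 8 rows; each row shifts and turns the commanded pose from where the row before left it; what a row does not reach is not made up. A row lasts 1/10 s, in which the tool goes at most 50 mm and 8.59 degrees, less where a joint would pass 70% of its speed; a pose out of reach is approached as far as the arm can. A call is refused whole if a number of a shift passes 5 or a number of a turn 8.59, either way. A call with a gripper value outside its range is refused whole. The fingers move at their own pace and stop on an object; FORCE is the grip in N (left out, the last holds). Time passes only in rows, so rows that do not move let the fingers close. It gives the time, the measured TCP pose, the force and the opening at its end, in the units of the state.
- get_obs(): the state, without advancing time (a new reading comes with each control period).
- camera(name): name is "side" or "top"; returns the picture (480x640x3 uint8, red, green, blue); there is no depth.
- get_calibration(name): a dict with "fx", "fy", "cx", "cy" (pixels), "R" (3x3) and "t" (3): a world point X has camera coordinates R X + t. Camera axes: x right, y down, z forward; pixel columns grow to the right and rows downward; lengths in m; the calibration is good to about 2 mm. A picture is of the moment at which its call begins. get_calibration takes no time and is no camera call.
- hand_in(): hands the job in, once; it reports no verdict.
Trained networks look in the newest picture that a camera, given by its name, has taken for a name from the list of things; names that differ only in an ending like _2 or _b are one class to them, and where a whole thing is asked for, a point or a joint stands for the part that bears it (a point fixed in the world has none). Each returns a list of dicts, best first, with "p" (0 to 1); they miss things now and then, are a little off and sometimes report something else, mostly with a low value. They report only what shows in the picture. A call takes as long as a camera call. They do not tell look-alikes from the thing itself.
- search_frame(target, camera): "at" ([x, y, z] in m, in world coordinates, good to about 4 mm: the middle of the surface that is visible of it).
The state is a dict: "time": time; "q": joint angles; "joint_velocities": joint speeds; "joint_torque": joint torques, N m; "position": TCP position; "tool_rot": TCP orientation; "ft_force": force on the tool from outside, world axes, zero at the start; "moment": the same for the moment, N m; "grip_width": finger opening in m.
Only numpy, scipy, OpenCV 4.12 (cv2) and the standard library are available. Lean on these libraries where they do the work, as an engineer would, in place of code of your own. Each camera call takes 0.05 s, during which the arm holds its last target. There are 200 camera calls.

## Working session

There is one attempt and no reset: what is moved stays moved. The work goes in short steps, Python scripts to look and compute and a shell command to move; the robot and the scene stay as the last step left them, time stands still between calls to the robot, and variables do not carry over. Pictures are saved under pics/ and viewed, about 8 in all and at most 12, crops included, and the job is handed in when it is done.

```bash
mkdir -p pics; python3 - <<'E'
from rig import *
import cv2,numpy as np
for c in("top","side"):
    cv2.imwrite(f"pics/{c}0.png",camera(c)[:,:,::-1])
    k=get_calibration(c);print(c,k["fx"],np.round(-np.array(k["R"]).T@k["t"],3))
    for n in("orange_lamp","dock_a_seat","pad_top","ecu"):
        for d in search_frame(n,c):
            X=np.array(d["at"]);p=np.array(k["R"])@X+k["t"]
            print(c,n,np.round(d["at"],3),round(d["p"],2),np.round([k["fx"]*p[0]/p[2]+k["cx"],k["fy"]*p[1]/p[2]+k["cy"]]))
o=get_obs();print(o["time"],o["position"],o["tool_rot"])
E
```

```text
top 481.3102259832155 [0.263 0.03  1.147]
top orange_lamp [0.506 0.13  0.096] 0.61 [290. 219.]
top dock_a_seat [0.51  0.136 0.031] 0.8 [290. 224.]
top pad_top [0.348 0.107 0.002] 0.86 [304. 293.]
top pad_top [ 0.57  -0.097 -0.   ] 0.8 [386. 201.]
top pad_top [ 0.373 -0.119  0.004] 0.66 [399. 281.]
top pad_top [ 0.398 -0.298  0.003] 0.63 [474. 268.]
top ecu [ 0.604 -0.252  0.034] 0.79 [452. 182.]
side 448.1286076946716 [ 0.089 -0.431  0.606]
side orange_lamp [0.51  0.113 0.092] 0.76 [314. 194.]
side dock_a_seat [0.496 0.105 0.026] 0.73 [312. 226.]
side pad_top [ 0.396 -0.3    0.007] 0.8 [437. 413.]
side pad_top [ 0.564 -0.097  0.004] 0.67 [410. 275.]
side pad_top [ 0.372 -0.124  0.003] 0.58 [340. 341.]
side pad_top [0.348 0.106 0.006] 0.55 [249. 267.]
side ecu [ 0.582 -0.263  0.03 ] 0.58 [498. 318.]
side ecu [0.515 0.316 0.015] 0.3 [261. 180.]
0.5 [0.2246865  0.58316124 0.2445081 ] [ 1.82890829e-01  9.83133227e-01 -4.40796520e-05 -2.45028570e-05]
```

View pics/top0.png

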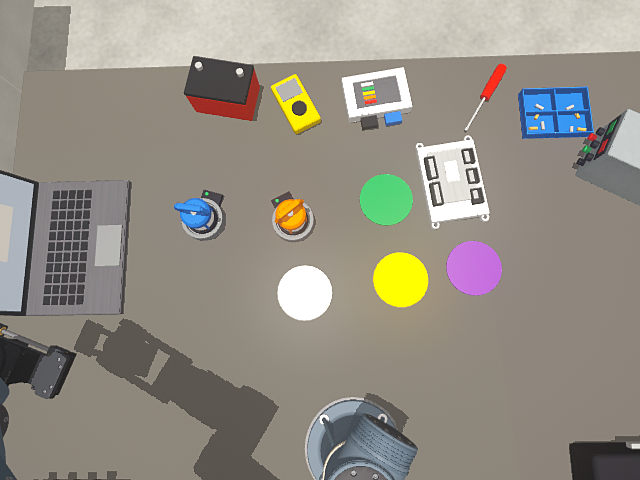

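View pics/side0.png

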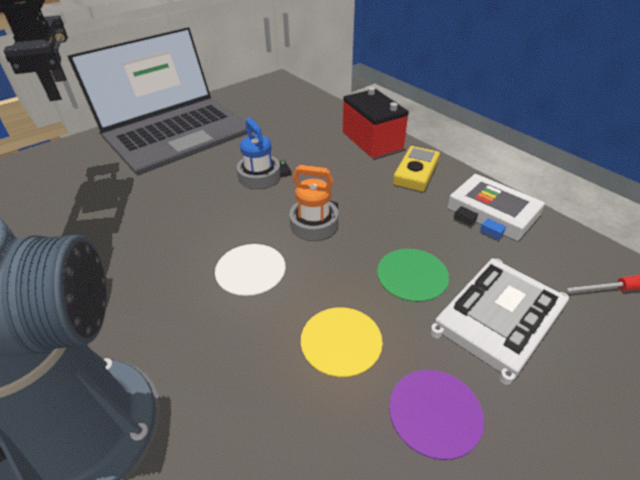

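The top view shows the orange lamp at (290,218), the blue lamp at (197,213), the green pad at (386,200) and the ECU at (453,182). The side view agrees: orange at (313,195), green pad at (413,274). I need the bar's angle next, so I'll take enlarged crops.

```bash
python3 - <<'E'
import cv2,numpy as np
t=cv2.imread("pics/top0.png")[180:255,255:330];s=cv2.imread("pics/side0.png")[155:245,268:358]
cv2.imwrite("pics/crop0.png",np.hstack([cv2.resize(a,(400,400),interpolation=2) for a in(t,s)]))
E
```

```text
(no output)
```

View pics/crop0.png

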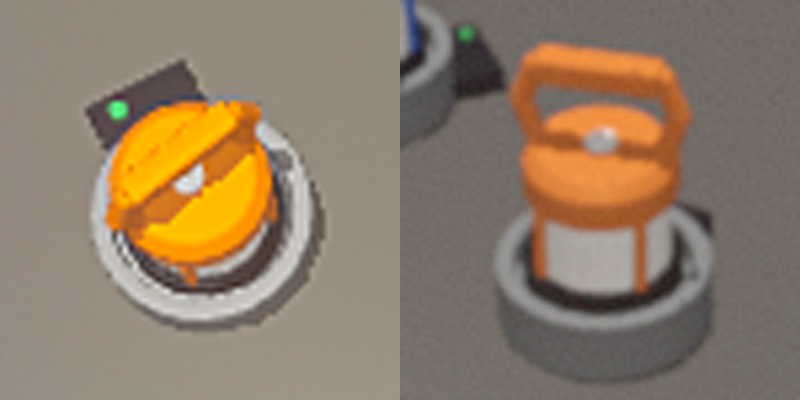

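The crops show the bar running from about (118,185) to (250,112) in the top crop and from (530,62) to (668,78) in the side crop. The cup rim is centred at about (204,214) in the top crop. I'll intersect these with the known heights.

```bash
cat >h.py <<'E'
from rig import *
import cv2,numpy as np
def plane(c,u,v,z):
    k=get_calibration(c);R=np.array(k["R"]);C=-R.T@k["t"]
    d=R.T@np.array([(u-k["cx"])/k["fx"],(v-k["cy"])/k["fy"],1])
    return C+d*(z-C[2])/d[2]
E
python3 - <<'E'
from h import *
T=lambda u,v,z:plane("top",255+u*75/400,180+v*75/400,z)
S=lambda u,v,z:plane("side",268+(u-400)*90/400,155+v*90/400,z)
r=lambda n,a:print(n,np.round(a,4))
r("rim",T(204,214,.032)); r("rimS",S(605,275,.032))
for n,a,b in(("T",T(118,185,.135),T(250,112,.135)),("S",S(530,62,.135),S(668,78,.135))):
    d=b-a if b[1]>a[1] else a-b
    r(n,(a+b)/2);print(np.linalg.norm(d),"dir",np.degrees(np.arctan2(d[1],d[0])))
# green pad centroids
for c in("top","side"):
    im=cv2.imread(f"pics/{c}0.png").astype(int)
    m=(im[:,:,1]>im[:,:,2]+50)&(im[:,:,1]>im[:,:,0]+40)
    n,l,st,ce=cv2.connectedComponentsWithStats(m.astype(np.uint8));i=1+st[1:,4].argmax()
    r(c,plane(c,*ce[i],.004))
q=get_obs()["tool_rot"]
from scipy.spatial.transform import Rotation
r("R",Rotation.from_quat(q).as_matrix())
E
```

```text
rim [0.5188 0.1282 0.032 ]
rimS [0.5121 0.1181 0.032 ]
T [0.5227 0.1271 0.135 ]
0.06141366797689602 dir 118.52891454217658
S [0.5182 0.127  0.135 ]
0.05958120075552106 dir 128.5351492552238
top [ 0.5725 -0.0961  0.004 ]
side [ 0.5687 -0.0993  0.004 ]
R [[-9.331e-01  3.596e-01 -1.000e-04]
 [ 3.596e-01  9.331e-01 -1.000e-04]
 [ 0.000e+00 -1.000e-04 -1.000e+00]]
```

```bash
python3 -m jog '[{"grip":0,"travel":[2.5,-3.8,0],"twist":-3.2},{"grip":0,"travel":[2.5,-3.8,0],"twist":-3.2},{"grip":0,"travel":[2.5,-3.8,0],"twist":-3.2},{"grip":0,"travel":[2.5,-3.8,0],"twist":-3.2},{"grip":0,"travel":[2.5,-3.8,0],"twist":-3.2},{"grip":0,"travel":[2.5,-3.8,0],"twist":-3.2}]' 25; python3 -m jog '[{"grip":0,"travel":[2.4,-3.8,0],"twist":-3.2},{"grip":0,"travel":[2.4,-3.8,0],"twist":-3.2},{"grip":0,"travel":[2.4,-3.8,0],"twist":-3.2},{"grip":0,"travel":[2.4,-3.8,0],"twist":-3.2},{"grip":0,"travel":[2.4,-3.8,0],"twist":-3.2},{"grip":0,"travel":[2.4,-3.8,0],"twist":-3.2},{"grip":0,"travel":[0,0,0],"twist":0},{"grip":0,"travel":[0,0,0],"twist":0}]'
python3 - <<'E'
from h import *
from scipy.spatial.transform import Rotation
o=get_obs();print(o["position"],o["time"],Rotation.from_quat(o["tool_rot"]).as_matrix()[:,1])
t=camera("top")[150:270,230:350,::-1];s=camera("side")[115:245,248:378,::-1]
cv2.imwrite("pics/crop1.png",np.hstack([cv2.resize(a,(400,400),interpolation=2) for a in(t,s)]))
E
```

```text
time: 1.1
position: [0.3755, 0.3538, 0.2448]
tool_rot: [0.345, 0.939, 0.0, 0.0]
ft_force: [0.9, -0.6, 0.4]
grip_width: 0.0869
time: 1.9
position: [0.519, 0.1263, 0.2445]
tool_rot: [0.497, 0.868, 0.0, -0.0]
ft_force: [-0.2, 1.0, 1.0]
grip_width: 0.087
[0.51896933 0.12629228 0.24448153] 1.9 [ 8.62592854e-01  5.05898742e-01 -1.74997233e-04]
```

View pics/crop1.png

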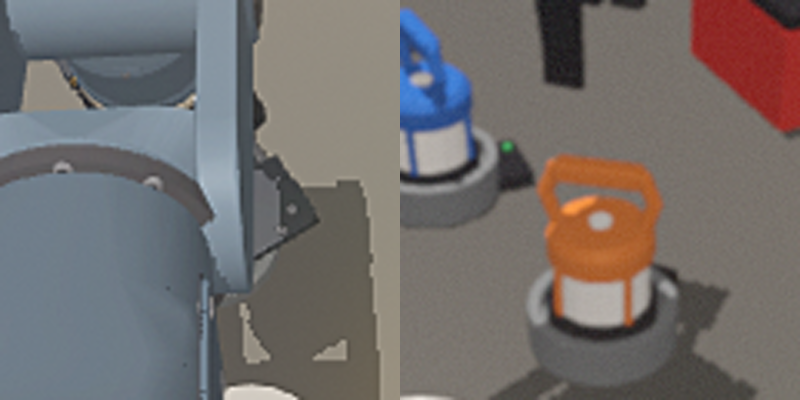

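The side crop shows the fingers above and the bar clear at about (600,172), matching the estimate. Next I descend and take one look before closing.

```bash
python3 -m jog '[{"grip":0,"travel":[0,0,-3],"twist":0},{"grip":0,"travel":[0,0,-3],"twist":0},{"grip":0,"travel":[0,0,-2],"twist":0},{"grip":0,"travel":[0,0,-1.5],"twist":0},{"grip":0,"travel":[0,0,-1.4],"twist":0},{"grip":0,"travel":[0,0,0],"twist":0}]'
python3 - <<'E'
from h import *
s=camera("side")[95:245,238:388,::-1]
cv2.imwrite("pics/crop2.png",cv2.resize(s,(600,600),interpolation=2))
E
```

```text
time: 2.6
position: [0.5163, 0.1287, 0.134]
tool_rot: [0.495, 0.869, -0.001, -0.002]
ft_force: [-0.3, 0.6, -0.1]
grip_width: 0.087
```

View pics/crop2.png

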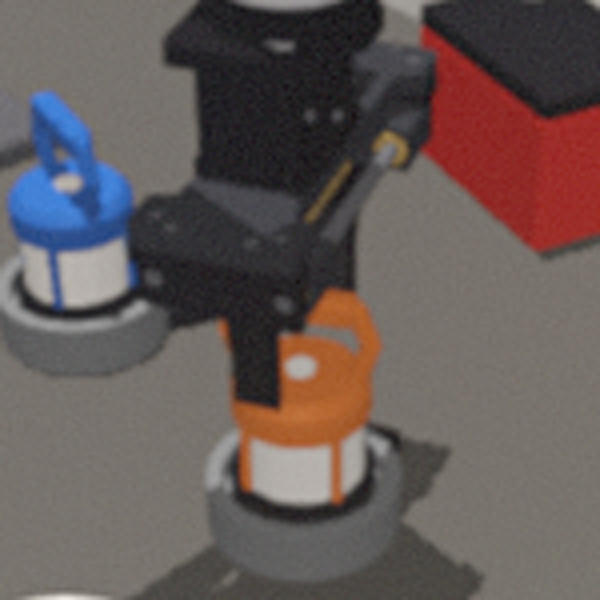

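The near finger is in front of the bar at (257,365) and clear of the cap, with the bar between the jaws. Closing now.

```bash
python3 -m jog '[{"grip":110,"travel":[0,0,0],"twist":0},{"grip":180,"travel":[0,0,0],"twist":0},{"grip":230,"travel":[0,0,0],"twist":0},{"grip":255,"travel":[0,0,0],"twist":0},{"grip":255,"travel":[0,0,0],"twist":0},{"grip":255,"travel":[0,0,0],"twist":0},{"grip":255,"travel":[0,0,0],"twist":0},{"grip":255,"travel":[0,0,0],"twist":0}]' 30
```

```text
time: 3.45
position: [0.5187, 0.1271, 0.1355]
tool_rot: [0.496, 0.868, -0.0, -0.0]
ft_force: [-0.3, 0.4, -0.6]
grip_width: 0.0309
```

```bash
python3 -m jog '[{"grip":255,"travel":[0,0,0],"twist":0},{"grip":255,"travel":[0,0,0],"twist":0},{"grip":255,"travel":[0,0,0],"twist":0},{"grip":255,"travel":[0,0,0],"twist":0},{"grip":255,"travel":[0,0,0],"twist":0},{"grip":255,"travel":[0,0,0],"twist":0}]'
```

```text
time: 4.05
position: [0.5191, 0.1271, 0.1357]
tool_rot: [0.496, 0.868, 0.0, 0.0]
ft_force: [0.9, -0.5, 0.5]
grip_width: 0.0132
```

```bash
python3 -m jog '[{"grip":255,"travel":[0,0,0.5],"twist":0},{"grip":255,"travel":[0,0,1],"twist":0},{"grip":255,"travel":[0,0,1],"twist":0},{"grip":255,"travel":[0,0,1.5],"twist":0},{"grip":255,"travel":[0,0,1.5],"twist":0},{"grip":255,"travel":[0,0,1.5],"twist":0},{"grip":255,"travel":[0,0,1],"twist":0},{"grip":255,"travel":[0,0,0],"twist":0}]'
python3 - <<'E'
from h import *
s=camera("side");cv2.imwrite("pics/lift.png",cv2.resize(s[80:280,200:400,::-1],(500,500),interpolation=2))
print(search_frame("orange_lamp","side"))
E
```

```text
time: 4.85
position: [0.5194, 0.1273, 0.2173]
tool_rot: [0.496, 0.868, 0.001, 0.001]
ft_force: [-0.0, -0.1, -3.4]
grip_width: 0.0137
[{'at': [0.5069, 0.11, 0.1646], 'p': 0.66}]
```

View pics/lift.png

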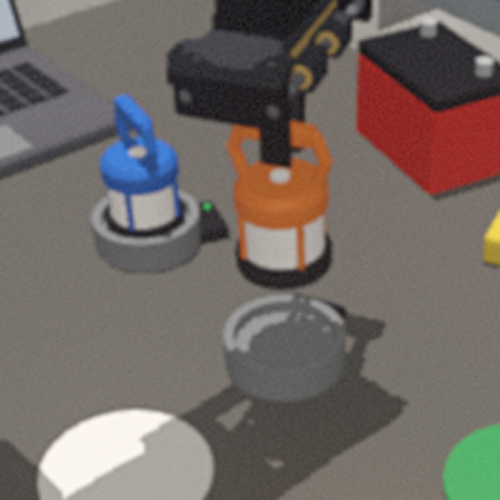

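The lamp is held clear of the cup, nearly upright at (283,210), with the blue lamp undisturbed. Next I carry it to the pad.

```bash
python3 -m jog '[{"grip":255,"travel":[0.2,-1,0],"twist":0},{"grip":255,"travel":[0.4,-2,0],"twist":0},{"grip":255,"travel":[0.8,-3,0],"twist":0},{"grip":255,"travel":[0.8,-3,0],"twist":0},{"grip":255,"travel":[0.8,-3,0],"twist":0},{"grip":255,"travel":[0.8,-3,0],"twist":0},{"grip":255,"travel":[0.6,-3,0],"twist":0},{"grip":255,"travel":[0.4,-2.5,0],"twist":0}]';python3 -m jog '[{"grip":255,"travel":[0.2,-1.3,0],"twist":0},{"grip":255,"travel":[0.1,-0.7,0],"twist":0},{"grip":255,"travel":[0,0,-1],"twist":0},{"grip":255,"travel":[0,0,-2],"twist":0},{"grip":255,"travel":[0,0,-2],"twist":0},{"grip":255,"travel":[0,0,-2],"twist":0},{"grip":255,"travel":[0,0,-1],"twist":0},{"grip":255,"travel":[0,0,0],"twist":0}]'
python3 - <<'E'
from h import *
o=get_obs();print(o["position"],o["ft_force"])
s=camera("side");cv2.imwrite("pics/over.png",cv2.resize(s[160:360,310:510,::-1],(600,600),interpolation=2))
E
```

```text
time: 5.75
position: [0.5666, -0.0803, 0.2145]
tool_rot: [0.496, 0.868, -0.0, -0.001]
ft_force: [-0.8, 0.2, -2.9]
grip_width: 0.0134
time: 6.55
position: [0.5681, -0.0962, 0.1336]
tool_rot: [0.495, 0.869, -0.0, -0.002]
ft_force: [-0.5, 0.8, -3.6]
grip_width: 0.0135
[ 0.56810861 -0.09621186  0.13360928] [-0.54542984  0.7835248  -3.61339566]
```

View pics/over.png

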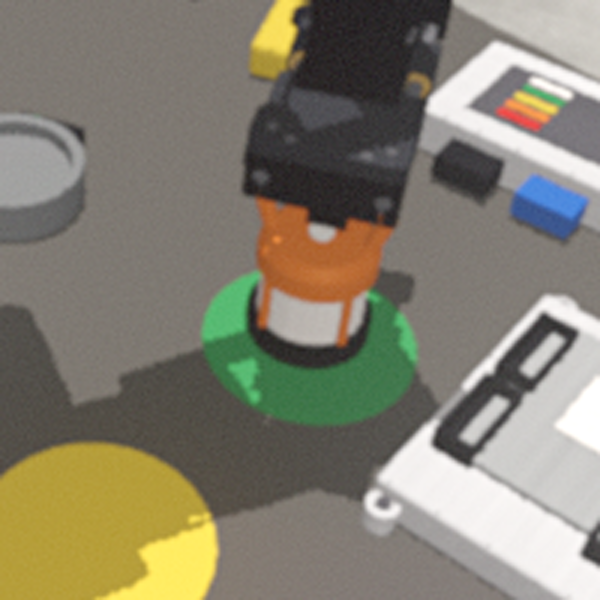

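The lamp is above the pad, its foot at about (309,335) and the pad's centre at (310,347). Since the foot is still ~14 mm up, it is centred. Contact is expected at TCP z ≈ 0.120.

```bash
python3 -m jog '[{"grip":255,"travel":[0.2,0,-0.4],"twist":0},{"grip":255,"travel":[0,0,-0.3],"twist":0},{"grip":255,"travel":[0,0,-0.2],"twist":0},{"grip":255,"travel":[0,0,-0.1],"twist":0},{"grip":255,"travel":[0,0,-0.1],"twist":0},{"grip":255,"travel":[0,0,-0.1],"twist":0},{"grip":255,"travel":[0,0,0],"twist":0},{"grip":255,"travel":[0,0,0],"twist":0}]'; python3 -m jog '[{"grip":255,"travel":[0,0,-0.1],"twist":0},{"grip":255,"travel":[0,0,0],"twist":0},{"grip":255,"travel":[0,0,0],"twist":0}]'
```

```text
time: 7.4
position: [0.5717, -0.0979, 0.1236]
tool_rot: [0.496, 0.868, -0.0, 0.0]
ft_force: [-0.2, -0.6, -2.5]
grip_width: 0.0138
time: 7.7
position: [0.5717, -0.0978, 0.1225]
tool_rot: [0.496, 0.868, -0.0, -0.0]
ft_force: [0.6, 0.4, -2.2]
grip_width: 0.0139
```

```bash
for i in 1 2 ; do python3 -m jog '[{"grip":255,"travel":[0,0,-0.1],"twist":0},{"grip":255,"travel":[0,0,0],"twist":0},{"grip":255,"travel":[0,0,0],"twist":0}]'|grep -E "pos|force"; done
```

```text
position: [0.5717, -0.0978, 0.1215]
ft_force: [0.5, -0.4, -3.3]
position: [0.5717, -0.0978, 0.1205]
ft_force: [0.8, 0.9, -2.4]
```

```bash
python3 -m jog '[{"grip":255,"travel":[0,0,-0.1],"twist":0},{"grip":255,"travel":[0,0,0],"twist":0},{"grip":255,"travel":[0,0,0],"twist":0}]'|grep -E "pos|force"
```

```text
position: [0.5719, -0.0979, 0.1197]
ft_force: [0.0, 0.2, -1.9]
```

```bash
python3 -m jog '[{"grip":255,"travel":[0,0,-0.1],"twist":0},{"grip":255,"travel":[0,0,0],"twist":0},{"grip":255,"travel":[0,0,0],"twist":0}]'|grep -E "pos|force"
```

```text
position: [0.5725, -0.0982, 0.1194]
ft_force: [0.5, -0.2, 5.0]
```

The force rose to +5 N at z ≈ 0.119, as expected, so the lamp has touched down. Now I release and rise.

```bash
python3 -m jog '[{"grip":200,"travel":[0,0,0],"twist":0},{"grip":180,"travel":[0,0,0],"twist":0},{"grip":120,"travel":[0,0,0],"twist":0},{"grip":60,"travel":[0,0,0],"twist":0},{"grip":0,"travel":[0,0,0],"twist":0},{"grip":0,"travel":[0,0,0],"twist":0},{"grip":0,"travel":[0,0,0],"twist":0},{"grip":0,"travel":[0,0,0],"twist":0}]'
```

```text
time: 9.7
position: [0.5717, -0.0978, 0.1185]
tool_rot: [0.496, 0.868, -0.0, -0.0]
ft_force: [0.5, 0.4, -1.2]
grip_width: 0.0657
```

```bash
python3 -m jog '[{"grip":0,"travel":[0,0,0],"twist":0},{"grip":0,"travel":[0,0,0],"twist":0},{"grip":0,"travel":[0,0,0],"twist":0},{"grip":0,"travel":[0,0,0],"twist":0},{"grip":0,"travel":[0,0,0],"twist":0}]'
```

```text
time: 10.2
position: [0.5717, -0.0978, 0.1186]
tool_rot: [0.496, 0.868, -0.0, 0.0]
ft_force: [0.4, 0.4, -1.2]
grip_width: 0.0864
```

```bash
python3 -m jog '[{"grip":0,"travel":[0,0,1],"twist":0},{"grip":0,"travel":[0,0,2],"twist":0},{"grip":0,"travel":[0,0,3],"twist":0},{"grip":0,"travel":[0,0,3],"twist":0},{"grip":0,"travel":[0,0,3],"twist":0},{"grip":0,"travel":[0,0,3],"twist":0},{"grip":0,"travel":[0,4,0],"twist":0},{"grip":0,"travel":[0,4,0],"twist":0}]'; python3 -m jog '[{"grip":0,"travel":[-2,4,0],"twist":0},{"grip":0,"travel":[-2,4,0],"twist":0},{"grip":0,"travel":[-2,4,0],"twist":0},{"grip":0,"travel":[-2,4,0],"twist":0},{"grip":0,"travel":[0,0,0],"twist":0},{"grip":0,"travel":[0,0,0],"twist":0}]'
python3 - <<'E'
from h import *
ims=[]
for c in("top","side"):
    im=camera(c);cv2.imwrite(f"pics/{c}_end.png",im[:,:,::-1])
    ims.append(im[100:340,160:520,::-1] if c=="top" else im[140:380,200:560,::-1])
    for n in("orange_lamp","blue_lamp","ecu"):
        for d in search_frame(n,c): print(c,n,np.round(d["at"],3),round(d["p"],2))
cv2.imwrite("pics/end.png",np.vstack([cv2.resize(a,(450,300),interpolation=2) for a in ims]))
E
```

```text
time: 11.0
position: [0.5725, -0.0181, 0.271]
tool_rot: [0.497, 0.868, 0.001, 0.002]
ft_force: [1.2, 0.4, 0.6]
grip_width: 0.0867
time: 11.6
position: [0.4914, 0.143, 0.2694]
tool_rot: [0.495, 0.869, 0.0, 0.001]
ft_force: [0.5, 0.4, 0.3]
grip_width: 0.087
top orange_lamp [ 0.561 -0.088  0.081] 0.67
top blue_lamp [0.531 0.37  0.126] 0.48
top ecu [ 0.604 -0.25   0.032] 0.82
side blue_lamp [0.52  0.329 0.084] 0.7
side ecu [ 0.582 -0.262  0.03 ] 0.82
```

View pics/end.png

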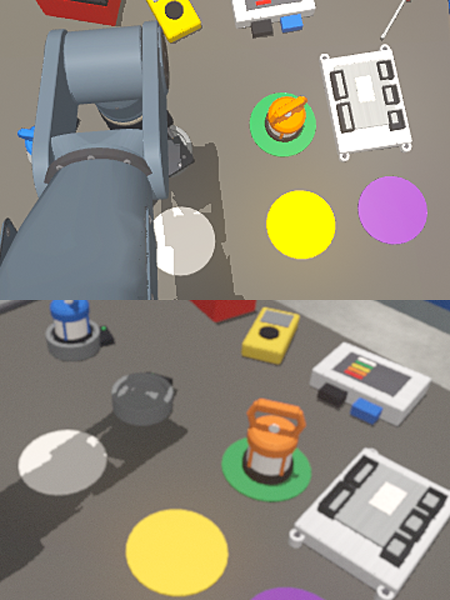

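The lamp stands upright in the middle of the green pad in both views: top (285,120), side (268,462). The blue lamp is in its stand, the ECU hasn't moved and the arm is clear of everything.

```bash
python3 -c "
from rig import *
print(hand_in())"
```

```text
the job is handed in; nothing more can be done
None
```

The orange handlamp is standing upright on the green pad and the job is handed in; no verdict came back. I gripped it by its bar, lifted it about 8 cm out of its stand and carried it across. I then lowered it in 1 mm steps until the force showed contact, let go and backed the arm away. The robot's clock read about 12 s of the 40 s allowed.

**Final checks:**
- **Orange lamp:** the top and side pictures both show it upright and near the middle of the pad. The gripper let go at (0.572, -0.098), within a few mm of the pad centre I measured.
- **Control unit:** the network's positions before and after differ by no more than 2 mm.
- **Blue lamp:** it is still in its stand in the side view.
- **Robot:** it was touching nothing when I handed in.

**Checks that failed or disagreed:**
- **Missed lamp:** the network did not find the orange lamp in the last side picture, though it is plainly visible there.
- **Blue lamp position:** the top-view network put it at y = 0.37 and the side view at 0.33. The arm was partly hiding it from above, so I trusted the side view.
- **Bar angle:** the two cameras gave 118° and 128°. I used about 120°, and the grip held.

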